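# Rock a drilled pedal enclosure out of its drilling nest and lay it on the assembly mat

## Task

The holes in the aluminium enclosure are drilled and it has to come out of the drilling nest, where it sits flush with no room for fingers. Press down on its end next to the nest's thumb notch until the other end rocks up and it stays propped on its own, then take it by the raised end, lift it out and set it down - not dropped - flat and hole side up in the middle of the assembly mat, its long side along the mat's long side. Leave the drill, the bit case and the circuit board where they are.

Things in the scene. Friction and masses are not known exactly. Their poses are not given: they have to be found in the camera images.
- enclosure: bare aluminium die-cast box, 120 x 60 x 30 mm (x, y, z), open underneath, 0.13 to 0.21 kg, centre of mass 21 mm above the middle of its underside; five drilled holes show as dark discs on its top face. Origin: centre of its underside; x along its length, z out of the holed face. It starts level in the nest, frames parallel, face flush with the nest's rim, its -x end at the thumb notch
- nest: dark plastic block 159.5 x 95 mm on an aluminium base plate 195.5 x 110 x 8 mm, fixed; rim 68 mm above the table. Origin: on the table below the middle of the seated enclosure; x along its length, z up. Pocket 63 mm wide, from the end stop at x = 61.5 mm to the end wall at x = -70 mm, which has the thumb notch in its top; flat seat 38 mm above the table from x = 61.5 to -5 mm
- nest_ridge (a point): middle of the ridge across the pocket's floor (x = -5 mm, 38 mm above the table), where the flat seat ends; from here the floor slopes down at 24 degrees towards the notched end. The enclosure rocks over this ridge: let go below about 14 degrees (12 mm of travel, pressing 10 mm from its end) it falls back, beyond that it drops onto the slope and stays propped at 24 degrees, its +x end up
- raised_end (a point): point on the enclosure's middle line, 47 mm from its middle towards its +x end and 16 mm above its underside. With the enclosure propped it lies about 6 mm above the nest's rim, and the side faces above it can be gripped across the 60 mm width, fingers square to the holed face
- mat: blue-green assembly mat, 220 x 150 x 4 mm (x, y, z), fixed on the table, a thin pale line round its edge. Origin: centre of its underside, on the table; x along its long side
- drill: cordless hand drill, grey and black, lying on the table, about 190 mm long and 41 mm high, loose. Origin: near its middle, on the table; x towards its bit
- bit_case: open pale blue-grey plastic case with drill bits, 170 x 85 x 26 mm, loose. Origin: centre of its underside; x along its length
- circuit_board: green circuit board with metal sockets, 150 x 95 mm and 21 mm high, loose. Origin: under its centre, on the table; x along its length
Things that resemble listed ones, but are neither listed nor needed, are in the scene too. What is shaped like the enclosure but pink or red is not meant. There is more than one size of the nest; the one meant has the size given above.

How it is judged:
On the way, in this order (a step that is already met when the one before it is completed fails the run):
1. the enclosure is rocked up by more than 17 degrees in the nest and stays propped there with the fingers off it (angle between enclosure's own z axis and vertical above 0.3 rad and horizontal distance between enclosure and nest below 0.03 m and height (world z) of enclosure below 0.06 m and contact force between the fingers and enclosure below 0.05 N), for 0.2 s.
2. it is held in the fingers, clear above the nest's rim (height (world z) of enclosure above 0.07 m and contact force between the fingers and enclosure above 0.5 N), for 0.1 s.
3. it is lowered to within 8 mm of the mat while still held (z of enclosure in the frame of mat below 0.012 m and horizontal distance between enclosure and mat below 0.1 m and contact force between the fingers and enclosure above 0.5 N), for 0.05 s.
At the end, for the whole second after the job is handed in: the enclosure lies still, flat (within 3 degrees) and hole side up on the mat, its middle within 30 mm of the mat's middle, its length within 11 degrees of the mat's length (either way round) (horizontal distance between enclosure and mat below 0.03 m and angle between the x axis of enclosure and the x axis of mat, either way round below 0.2 rad and angle between enclosure's own z axis and vertical below 0.05 rad and z of enclosure in the frame of mat between 0.002 and 0.007 m and linear speed of enclosure below 0.02 m/s); the robot touches nothing.
It fails at once if the enclosure is tumbled (more than 70 degrees from upright) (angle between enclosure's own z axis and vertical above 1.2 rad).
It fails at once if the drill, the bit case or the circuit board is shifted by more than 20 mm (distance of any of drill, bit_case, circuit_board from where it was at the start of the episode above 0.02 m).
It also fails if it takes over 48 s, if anything falls off the work surface, if the arm or the gripper's body presses on something with over 40 N, if the wrist force passes 120 N, or if a joint passes its speed limit or range.

## Robot

A 7-joint arm with a two-finger parallel gripper is mounted at the origin on the work surface. World frame = base frame: x ahead of the robot, y to its left, z up, the work surface at z = 0. Lengths are in m, angles in rad, forces in N, time in s.
With the tool pointing down it reaches from about 0.425 to 0.875 m from the base axis. Payload 4.7 kg.
Tool frame: the origin (TCP) lies on the centre line of the jaws, within the pads' length; the fingertips stand 11 mm ahead of it and the grasp point (between the pads) lies 8 mm behind it; z points along the fingers, x is the direction in which the jaws open and shut, and the axes are right-handed (so a half turn about z gives the same grasp; the last joint's range is limited). The gripper opens to 85 mm and grips with 20 to 120 N. Pads are 22 mm wide; open, the fingers measure 114 mm over their backs; the gripper's body (76 mm by 85 mm) begins 54 mm behind the grasp point. The pads swing forward as they close: fully open they stand 13 mm farther back than shut.
Start: joints at [1.346, 0.321, -0.07, 1.45, 0.023, 1.371, -0.057], TCP at [0.154, -0.632, 0.242] pointing down, gripper open.
Joint ranges: [-2.86, 2.86], [-0.3, 2.09], [-1.38, 1.24], [0.06, 2.45], [-1.56, 4.7], [0.09, 2.05], [-2.69, 2.69]. Speed limits (rad/s): [2.57, 2.57, 3.14, 3.14, 3.14, 3.14, 3.14].

## Interface

Orientations are given as a rotation vector (axis times angle).
In Python, from workcell import r, vision, spotter gives the robot as it stands.
- The arm moves only by the tool send_rows, never from a script. Its argument "targets" is a list of rows, each an object with "dp": the shift along the tool's x, y, z in m, a list of three; "turn": the turn about the tool's z in rad. A call has 1 to 10 rows; each row is the pose to reach, as a shift and turn from the pose measured when the call began, along the tool's axes at that moment; what a row does not reach only later rows make up. A row lasts 1/12 s, in which the tool goes at most 41.7 mm and 7.16 degrees, less where a joint would pass 70% of its speed; a pose out of reach is approached as far as the arm can. A call with a gripper value outside its range is refused whole. "grip" is the opening, from 0 (shut) to 1 (fully open), set as the call begins (left out, the last holds). The fingers move at their own pace and stop on an object; "newtons" is the grip in N (left out, the last holds). Time passes only in rows, so rows that repeat a pose let the fingers close. It gives the time, the measured TCP pose, the force and the opening at its end, in the units of the state.
- r.get_state(): the state, without advancing time (a new reading comes with each control period).
- vision.grab_frame(name): name is "side" or "top"; returns a dict with "color" (480x640x3 uint8, red, green, blue), "depth" (480x640 float32, m along the optical axis (not along the pixel's ray), 0 where there is no reading), "vertical_fov" (degrees; the focal length in pixels is half the picture's height over the tangent of half this angle, whatever the lens; pixels are square), "cx", "cy" (the principal point, pixels), "view" (4x4, takes a point from world to camera coordinates). Camera axes: x right, y down, z forward; pixel columns grow to the right and rows downward; lengths in m; the calibration is good to about 2 mm. A picture is of the moment at which its call begins.
- r.close_job(): hands the job in, once; it reports no verdict.
Trained networks look in a picture, given as the dict that the camera call returned (one of the last four; its "shot" number tells which), for a name from the list of things; names that differ only in an ending like _2 or _b are one class to them, and where a whole thing is asked for, a point or a joint stands for the part that bears it (a point fixed in the world has none). Each returns a list of dicts, best first, with "confidence" (0 to 1); they miss things now and then, are a little off and sometimes report something else, mostly with a low value. They report only what shows in the picture. A call takes as long as a camera call. They do not tell look-alikes from the thing itself.
- spotter.regions_of(query, picture): "region" (480x640 bool, what is visible of it) and "bbox" ([left, top, width, height] in pixels, round what is visible of it).
The state is a dict: "time_s": time; "q": joint angles; "qd": joint speeds; "effort": joint torques, N m; "position": TCP position; "eef_rot": TCP orientation; "ft_force": force on the tool from outside, world axes, zero at the start; "moment": the same for the moment, N m; "width": opening from 0.0 (shut) to 1.0 (fully open).
Only numpy, scipy, OpenCV 4.12 (cv2) and the standard library are available. Lean on these libraries where they do the work, as an engineer would, in place of code of your own. Each camera call takes 0.05 s, during which the arm holds its last target.

## Working session

There is one attempt and no reset: what is moved stays moved. The work goes in short steps, Python scripts to look and compute and a tool call to move; the robot and the scene stay as the last step left them, time stands still between calls to the robot, and variables do not carry over. Pictures are saved under pics/ and viewed, and the job is handed in when it is done.

Besides the shell and the picture viewer there is one more tool, called as name(argument=value, ...) on one line, values as JSON. send_rows: Moves the arm, as the interface text tells. Its arguments: {"type":"object","properties":{"targets":{"type":"array"},"grip":{"type":"number"},"newtons":{"type":"number"}},"required":["targets"]}

```bash
ls; mkdir -p pics; python3 - <<'E'
from workcell import r, vision, spotter
import cv2,numpy as np,pickle
print(r.get_state())
for n in("side","top"):
    f=vision.grab_frame(n); pickle.dump(f,open(n+"0.pkl","wb"))
    cv2.imwrite(f"pics/{n}0.png",f["color"][:,:,::-1]); print(n,f["vertical_fov"],f["cx"],f["cy"],f["view"].round(3).tolist(),f["shot"])
    for q in("enclosure","nest","mat","drill","bit_case","circuit_board"):
        R=spotter.regions_of(q,f)
        print(q,[(round(x["confidence"],2),x["bbox"]) for x in R])
        pickle.dump(R,open(f"{n}0_{q}.pkl","wb"))
E
```

```text
pics
{'time_s': 0.0, 'q': array([ 1.34610657,  0.32181454, -0.07007227,  1.45166875,  0.02261103,
        1.37079557, -0.05690066]), 'qd': array([ 0.00151611, -0.00121654, -0.0007246 ,  0.00116371,  0.00111755,
        0.00097059, -0.00071684]), 'effort': array([ 4.99086782e-04, -4.93579531e+01, -3.82208973e-01, -3.14334834e+01,
        1.28397546e-02,  1.15700465e-02, -1.08781285e-05]), 'position': array([ 0.1535632 , -0.6310716 ,  0.24123202]), 'eef_rot': array([-2.46939331e+00,  1.94033336e+00,  2.45070129e-03]), 'ft_force': array([ 0.20541175,  0.59592992, -0.55938084]), 'moment': array([-0.0600239 ,  0.02215454,  0.00141322]), 'width': 0.9978904731826002}
side 49.67911039704086 311.2275289667102 233.74344291809226 [[-0.962, -0.274, -0.021, 0.5], [-0.135, 0.538, -0.832, 0.13], [0.239, -0.798, -0.554, 1.19], [0.0, 0.0, 0.0, 1.0]] 1
enclosure [(0.89, [216.6, 239.0, 31.6, 44.0]), (0.76, [264.2, 275.7, 62.4, 26.8]), (0.66, [340.0, 346.6, 42.4, 62.4])]
nest [(0.94, [373.2, 168.6, 117.9, 75.5]), (0.63, [245.6, 263.2, 98.6, 83.4])]
mat [(0.56, [269.5, 211.1, 82.9, 37.4])]
drill [(0.94, [202.3, 216.8, 56.4, 21.2]), (0.63, [246.9, 265.5, 96.2, 75.4])]
bit_case [(0.76, [172.8, 360.3, 101.9, 54.8])]
circuit_board [(0.8, [306.5, 161.7, 53.8, 20.8])]
top 55.996178982967024 317.3290573499948 235.30788616816346 [[0.021, -1.0, 0.005, -0.015], [-0.997, -0.021, -0.071, 0.532], [0.071, -0.004, -0.997, 1.344], [0.0, 0.0, 0.0, 1.0]] 2
enclosure [(0.98, [273.0, 162.9, 41.0, 35.9]), (0.94, [174.4, 286.9, 44.3, 36.2]), (0.79, [232.6, 223.1, 28.0, 43.5])]
nest [(0.93, [223.0, 214.2, 56.6, 62.6]), (0.87, [367.4, 283.6, 75.3, 102.9])]
mat [(0.9, [324.7, 187.3, 72.2, 84.1]), (0.59, [221.8, 214.0, 54.4, 65.4])]
drill [(0.76, [326.8, 135.0, 20.8, 56.7])]
bit_case [(0.6, [152.8, 194.5, 34.0, 58.6])]
circuit_board [(0.94, [448.4, 196.9, 37.5, 54.5]), (0.16, [222.7, 215.4, 52.6, 63.6])]
```

View pics/side0.png

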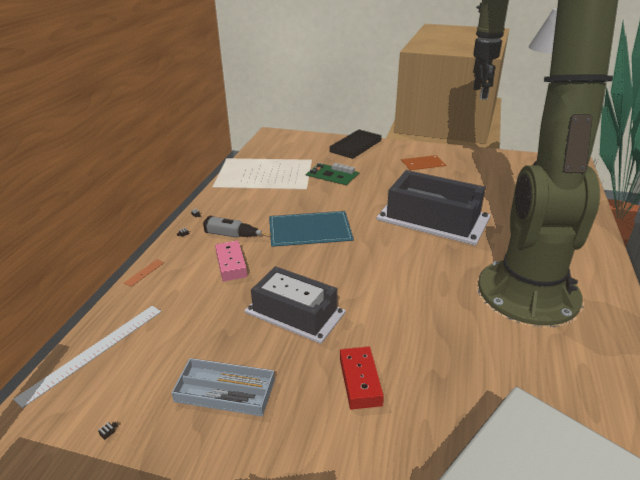

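View pics/top0.png

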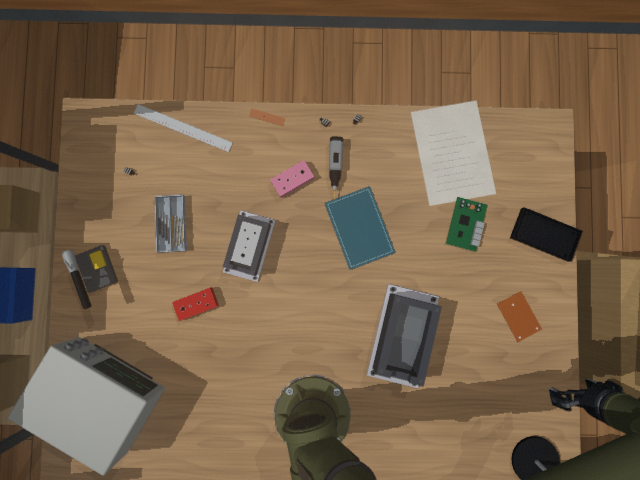

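The enclosure sits in the smaller nest (top ~(249,245), side ~(295,298)). The mat is at top (360,228), the drill at (335,165) is above the mat, and the board is at (467,223). I'll zoom in to find the thumb notch.

```bash
python3 - <<'E'
import cv2,pickle,numpy as np
a=pickle.load(open("side0.pkl","rb"))["color"][250:350,235:355,::-1]
b=pickle.load(open("top0.pkl","rb"))["color"][200:290,210:290,::-1]
A=cv2.resize(a,(400*1,333),interpolation=cv2.INTER_CUBIC);B=cv2.resize(b,(400,450),interpolation=cv2.INTER_CUBIC)
A=cv2.copyMakeBorder(A,0,450-333,0,0,cv2.BORDER_CONSTANT)
cv2.imwrite("pics/z0.png",np.hstack([A,B]))
E
```

```text
(no output)
```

View pics/z0.png

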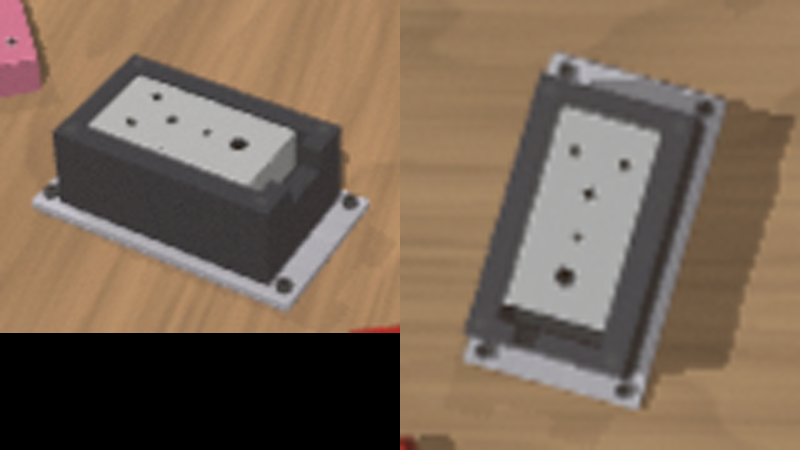

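```bash
cat > h.py <<'E'
import numpy as np,cv2,pickle
def bp(f,m,z=None):
    v,u=np.nonzero(m); h=f["color"].shape[0]
    fl=h/2/np.tan(np.radians(f["vertical_fov"])/2)
    d=f["depth"][v,u]; ok=(d>0) if z is None else np.ones(len(u),bool)
    ray=np.stack([(u-f["cx"])/fl,(v-f["cy"])/fl,np.ones(len(u))],1)
    T=np.linalg.inv(f["view"])
    R,t=T[:3,:3],T[:3,3]
    rw=ray@R.T
    s=d if z is None else (z-t[2])/rw[:,2]
    return (t+rw*s[:,None])[ok]
def proj(f,P):
    fl=240/np.tan(np.radians(f["vertical_fov"])/2)
    p=np.asarray(P)@f["view"][:3,:3].T+f["view"][:3,3]
    return np.stack([p[:,0]/p[:,2]*fl+f["cx"],p[:,1]/p[:,2]*fl+f["cy"]],1)
def load(n):return pickle.load(open(n,"rb"))
E
python3 - <<'E'
from h import *
for n in("top","side"):
    f=load(n+"0.pkl")
    for q in("enclosure","nest","mat","drill","bit_case","circuit_board"):
        for x in load(f"{n}0_{q}.pkl"):
            P=bp(f,x["region"]); print(n,q,round(x["confidence"],2),x["region"].sum(),np.median(P,0).round(4),np.percentile(P[:,2],[5,50,95]).round(3))
    # white face
    box=dict(top=(225,215,280,275),side=(255,270,335,310))[n]
    c=f["color"].astype(int); m=np.zeros(c.shape[:2],bool)
    m[box[1]:box[3],box[0]:box[2]]=True
    m&=(c.min(2)>150)
    k,l,s,_=cv2.connectedComponentsWithStats(m.astype(np.uint8)); i=1+s[1:,4].argmax(); m=l==i
    P=bp(f,m);print(n,"white",m.sum(),s[i],np.percentile(P[:,2],[5,25,50,75,95]).round(4))
    Q=bp(f,m,z=.068)
    r=cv2.minAreaRect((Q[:,:2]*1000).astype(np.float32)); print("rect@68",r, "mean",Q.mean(0))
    # mat
    x=load(f"{n}0_mat.pkl")[0]; Q=bp(f,x["region"],z=.004)
    print("mat rect",cv2.minAreaRect((Q[:,:2]*1000).astype(np.float32)))
E
```

```text
top enclosure 0.98 874 [0.7019 0.0764 0.0301] [0.004 0.03  0.035]
top enclosure 0.94 867 [0.3201 0.3541 0.0305] [0.022 0.03  0.036]
top enclosure 0.79 840 [0.5015 0.2008 0.0684] [0.064 0.068 0.073]
top nest 0.93 1603 [0.4867 0.1882 0.0618] [0.004 0.062 0.072]
top nest 0.87 5519 [ 0.2429 -0.2646  0.0548] [0.008 0.055 0.1  ]
top mat 0.9 3576 [ 0.5583 -0.133   0.0039] [-0.001  0.004  0.009]
top mat 0.59 1643 [0.4885 0.1906 0.0615] [0.004 0.062 0.072]
top drill 0.76 615 [ 0.765  -0.0547  0.0364] [0.019 0.036 0.042]
top bit_case 0.6 1723 [0.56   0.4418 0.0076] [-0.     0.008  0.027]
top circuit_board 0.94 1509 [ 0.574  -0.4587  0.0072] [0.002 0.007 0.021]
top circuit_board 0.16 1578 [0.4843 0.1908 0.0628] [0.005 0.063 0.072]
top white 772 [231 222  31  44 772] [0.0638 0.0665 0.0685 0.0703 0.073 ]
rect@68 ((501.26788330078125, 202.35470581054688), (58.05181884765625, 117.4385986328125), 75.38700866699219) mean [0.50122291 0.20232128 0.068     ]
mat rect ((559.8947143554688, -132.782470703125), (222.77139282226562, 154.01620483398438), 22.314300537109375)
side enclosure 0.89 983 [0.6953 0.0
[... 269 characters left out ...]
0.0401] [0.003 0.04  0.068]
side mat 0.56 2414 [ 0.5593 -0.1244  0.0027] [-0.     0.003  0.005]
side drill 0.94 775 [ 0.765  -0.0385  0.0291] [0.008 0.029 0.039]
side drill 0.63 3445 [0.4787 0.2428 0.0401] [0.005 0.04  0.068]
side bit_case 0.76 4370 [0.5608 0.4455 0.0086] [0.    0.009 0.025]
side circuit_board 0.8 746 [ 0.5687 -0.4568  0.0061] [0.001 0.006 0.019]
side white 941 [262 273  61  32 941] [0.0646 0.066  0.0669 0.0677 0.0691]
rect@68 ((502.0289611816406, 206.31698608398438), (59.02997970581055, 118.52700805664062), 75.055419921875) mean [0.50111122 0.20711838 0.068     ]
mat rect ((559.364990234375, -127.20762634277344), (219.57516479492188, 154.73977661132812), 21.517562866210938)
```

```bash
cat > go.py <<'E'
import sys,numpy as np
from scipy.spatial.transform import Rotation as R
from workcell import r
s=r.get_state(); M=R.from_rotvec(s["eef_rot"]).as_matrix()
print("t",round(s["time_s"],2),"p",s["position"].round(4),"xaxis yaw",np.degrees(np.arctan2(M[1,0],M[0,0])).round(2),"z",M[:,2].round(3),"F",s["ft_force"].round(2),"w",round(s["width"],3),"q",s["q"].round(2))
a=sys.argv[1:]
for w in a:
    t=np.array([float(v) for v in w.split(",")])
    print(w,"dp",(M.T@(t[:3]-s["position"])).round(4), "turn(for yaw)" if len(t)>3 else "", [(-(np.radians(t[3])-np.arctan2(M[1,0],M[0,0]))+np.pi/2)%np.pi-np.pi/2] if len(t)>3 else "")
E
python3 go.py 0.5,-0.35,0.24,75.3 0.55,-0.1,0.24 0.53,0.1,0.2 0.451,0.217,0.15,75.3
```

```text
t 0.7 p [ 0.1537 -0.6316  0.2424] xaxis yaw -76.32 z [ 0. -0. -1.] F [-0.34  0.08  0.69] w 1.002 q [ 1.35  0.32 -0.07  1.45  0.02  1.37 -0.06]
0.5,-0.35,0.24,75.3 dp [-0.1917 -0.4031  0.0024] turn(for yaw) [np.float64(0.49532628281272784)]
0.55,-0.1,0.24 dp [-0.4228 -0.5108  0.0023]  
0.53,0.1,0.2 dp [-0.6219 -0.5386  0.0423]  
0.451,0.217,0.15,75.3 dp [-0.7542 -0.4896  0.0922] turn(for yaw) [np.float64(0.49532628281272784)]
```

send_rows(targets=[{"dp":[-0.02,-0.036,0],"turn":0.05},{"dp":[-0.04,-0.072,0],"turn":0.1},{"dp":[-0.06,-0.11,0],"turn":0.15},{"dp":[-0.08,-0.145,0],"turn":0.2},{"dp":[-0.1,-0.18,0],"turn":0.25},{"dp":[-0.12,-0.215,0],"turn":0.3},{"dp":[-0.14,-0.25,0],"turn":0.35},{"dp":[-0.16,-0.285,0],"turn":0.4},{"dp":[-0.18,-0.32,0],"turn":0.45},{"dp":[-0.2,-0.355,0],"turn":0.495}], grip=0)

```text
time_s: 1.53
position: [0.4525, -0.3518, 0.2428]
eef_rot: [1.916, -2.489, 0.002]
ft_force: [-0.2, -1.1, 0.6]
width: -0.002
```

```bash
python3 go.py 0.55,-0.05,0.24,-104.7  0.451,0.217,0.15,-104.7
```

```text
t 1.53 p [ 0.4525 -0.3518  0.2428] xaxis yaw -104.82 z [ 0.001 -0.001 -1.   ] F [-0.16 -1.12  0.57] w -0.002 q [ 0.87  0.17 -0.29  1.64  0.05  1.34 -1.26]
0.55,-0.05,0.24,-104.7 dp [-0.3167 -0.017   0.0026] turn(for yaw) [np.float64(-0.0021576142235999463)]
0.451,0.217,0.15,-104.7 dp [-0.5495  0.1471  0.0923] turn(for yaw) [np.float64(-0.0021576142235999463)]
```

send_rows(targets=[{"dp":[-0.04,-0.002,0],"turn":0},{"dp":[-0.08,-0.004,0],"turn":0},{"dp":[-0.12,-0.006,0],"turn":0},{"dp":[-0.16,-0.008,0],"turn":0},{"dp":[-0.2,-0.01,0],"turn":0},{"dp":[-0.24,-0.012,0],"turn":0},{"dp":[-0.28,-0.014,0],"turn":0},{"dp":[-0.32,-0.016,0],"turn":0},{"dp":[-0.355,0.005,0.01],"turn":0},{"dp":[-0.39,0.025,0.02],"turn":0}])

```text
time_s: 2.37
position: [0.5288, 0.0336, 0.2229]
eef_rot: [-1.915, 2.488, -0.002]
ft_force: [-0.2, 0.8, 0.3]
width: 0.002
```

```bash
python3 go.py 0.451,0.217,0.12,-104.7
```

```text
t 2.37 p [0.5288 0.0336 0.2229] xaxis yaw -104.81 z [ 0.002 -0.    -1.   ] F [-0.21  0.83  0.35] w 0.002 q [ 0.45  0.11 -0.6   1.76  0.07  1.29 -1.99]
0.451,0.217,0.12,-104.7 dp [-0.1574  0.1223  0.1027] turn(for yaw) [np.float64(-0.0019308611701591705)]
```

send_rows(targets=[{"dp":[-0.026,0.02,0.01],"turn":0},{"dp":[-0.052,0.04,0.02],"turn":0},{"dp":[-0.079,0.061,0.03],"turn":0},{"dp":[-0.105,0.081,0.04],"turn":0},{"dp":[-0.131,0.102,0.055],"turn":0},{"dp":[-0.157,0.122,0.07],"turn":0},{"dp":[-0.157,0.122,0.1],"turn":0},{"dp":[-0.157,0.122,0.1],"turn":0},{"dp":[-0.157,0.122,0.1],"turn":0}])

```text
time_s: 3.12
position: [0.4503, 0.216, 0.1218]
eef_rot: [1.917, -2.488, 0.001]
ft_force: [0.1, 0.8, 0.9]
width: -0.003
```

```bash
python3 go.py 0.451,0.217,0.1,-104.7; python3 - <<'E'
from workcell import vision
from h import *
Z=[]
for n,b in(("side",(220,340,160,330)),("top",(180,310,190,310))):
    f=vision.grab_frame(n); pickle.dump(f,open(n+"1.pkl","wb"))
    a=f["color"][b[0]:b[1],b[2]:b[3],::-1] if n=="side" else f["color"][190:290,200:300,::-1]
    Z.append(cv2.resize(a,(400,int(400*a.shape[0]/a.shape[1])),interpolation=cv2.INTER_CUBIC))
h=max(z.shape[0] for z in Z)
cv2.imwrite("pics/z1.png",np.hstack([cv2.copyMakeBorder(z,0,h-z.shape[0],0,0,cv2.BORDER_CONSTANT) for z in Z]))
E
```

```text
t 3.12 p [0.4503 0.216  0.1218] xaxis yaw -104.77 z [-0.    -0.001 -1.   ] F [0.1  0.84 0.94] w -0.003 q [ 0.21  0.16 -0.76  1.94  0.13  1.09 -2.43]
0.451,0.217,0.1,-104.7 dp [-0.0012 -0.0005  0.0218] turn(for yaw) [np.float64(-0.001163439870807137)]
```

View pics/z1.png

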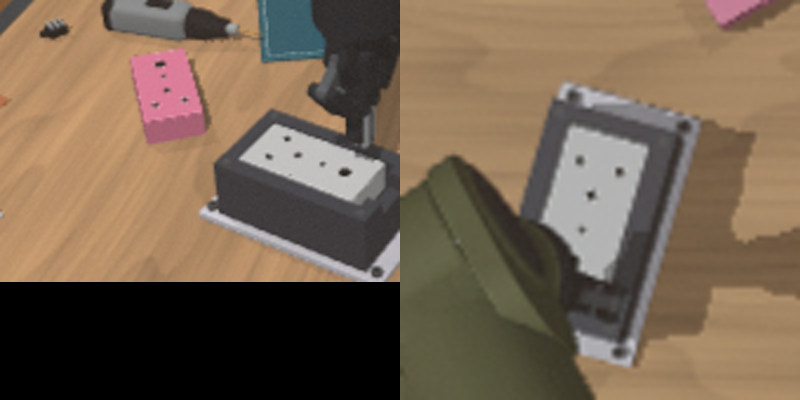

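The box's near end lies right below the shut fingers. Next I'll overlay the expected tip in the side view to check the calibration.

```bash
python3 - <<'E'
from h import *
f=load("side1.pkl"); c=f["color"][:,:,::-1].copy()
P=np.array([[.4503,.216,.1108],[.4503,.216,.068]])
d=np.array([np.cos(-.2565),np.sin(-.2565),0]);n=np.array([-d[1],d[0],0])
C=np.array([.5015,.2043,.068])
Q=[C+s*.06*d+t*.03*n for s,t in((1,1),(1,-1),(-1,-1),(-1,1))]
sc=5;x0,y0=240,200
a=cv2.resize(c[y0:y0+120,x0:x0+150],None,fx=sc,fy=sc,interpolation=cv2.INTER_CUBIC)
for p,col in zip(proj(f,P),((0,0,255),(0,255,255))): 
    cv2.circle(a,tuple(int(v) for v in ((p-[x0,y0]+.5)*sc)),3,col,-1)
q=((proj(f,Q)-[x0,y0]+.5)*sc).astype(int); cv2.polylines(a,[q],True,(0,255,0),1)
cv2.imwrite("pics/z2.png",a)
E
```

```text
(no output)
```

View pics/z2.png

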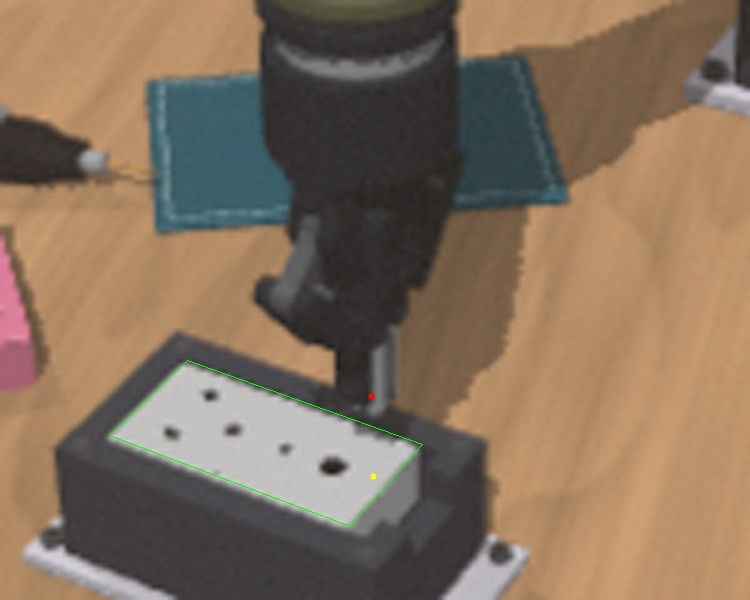

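send_rows(targets=[{"dp":[0,0,0.02],"turn":0},{"dp":[0,0,0.036],"turn":0},{"dp":[0,0,0.039],"turn":0},{"dp":[0,0,0.041],"turn":0},{"dp":[0,0,0.043],"turn":0},{"dp":[0,0,0.045],"turn":0},{"dp":[0,0,0.047],"turn":0}])

```text
time_s: 3.8
position: [0.4534, 0.2161, 0.0777]
eef_rot: [-1.911, 2.488, -0.005]
ft_force: [-0.8, 0.5, 0.3]
width: 0.001
```

send_rows(targets=[{"dp":[0,0,0.002],"turn":0},{"dp":[0,0,0.004],"turn":0},{"dp":[0,0,0.006],"turn":0}])

```text
time_s: 4.05
position: [0.4536, 0.2162, 0.0718]
eef_rot: [-1.911, 2.487, -0.005]
ft_force: [-0.7, -1.1, 0.3]
width: -0.007
```

```bash
python3 go.py
```

```text
t 4.05 p [0.4536 0.2162 0.0718] xaxis yaw -104.94 z [ 0.006  0.001 -1.   ] F [-0.71 -1.12  0.28] w -0.007 q [ 0.18  0.24 -0.74  1.98  0.2   0.98 -2.49]
```

```bash
cat > look.py <<'E'
import sys
from workcell import vision
from h import *
tag=sys.argv[1]; n=sys.argv[2]; x0,y0,w,h=map(int,sys.argv[3:7]); 
f=vision.grab_frame(n); pickle.dump(f,open(f"{n}_{tag}.pkl","wb"))
s=min(800/w,600/h); cv2.imwrite(f"pics/{tag}_{n}.png",cv2.resize(f["color"][y0:y0+h,x0:x0+w,::-1],None,fx=s,fy=s,interpolation=cv2.INTER_CUBIC))
E
python3 look.py p1 side 240 220 120 100
```

```text
(no output)
```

View pics/p1_side.png

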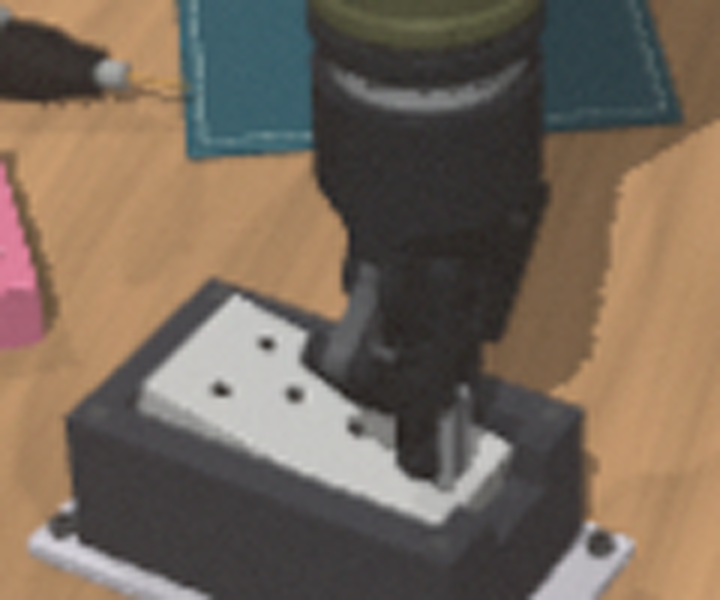

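The far end is rising (tilt visible at (240,300)), so I'll keep pressing.

send_rows(targets=[{"dp":[0,0,0.002],"turn":0},{"dp":[0,0,0.004],"turn":0},{"dp":[0,0,0.006],"turn":0},{"dp":[0,0,0.007],"turn":0}])

```text
time_s: 4.43
position: [0.4534, 0.2161, 0.0648]
eef_rot: [-1.911, 2.488, -0.005]
ft_force: [-3.9, -2.0, 13.5]
width: -0.001
```

```bash
python3 go.py; python3 look.py p2 side 240 220 120 100
```

```text
t 4.43 p [0.4534 0.2161 0.0648] xaxis yaw -104.93 z [ 0.005 -0.    -1.   ] F [-3.94 -2.02 13.51] w -0.001 q [ 0.18  0.25 -0.74  1.99  0.21  0.97 -2.5 ]
```

View pics/p2_side.png

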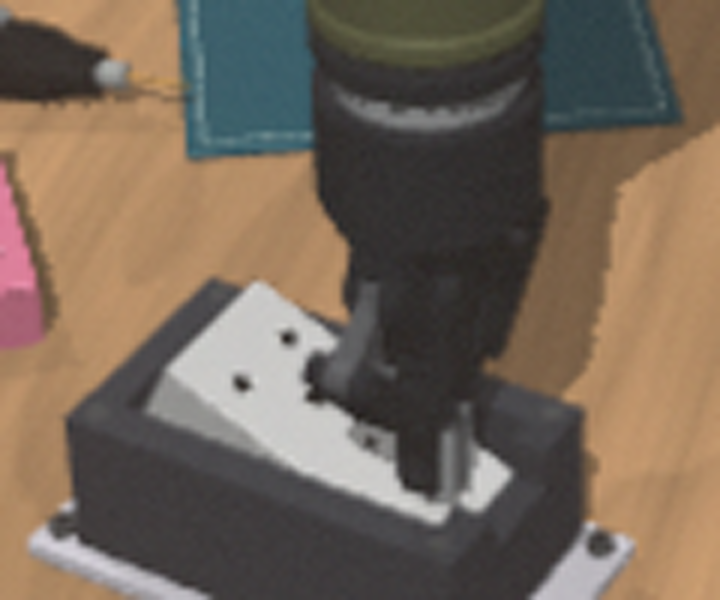

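The box is firmly on the slope (13.5 N), so I'll retract.

send_rows(targets=[{"dp":[0,0,-0.005],"turn":0},{"dp":[0,0,-0.02],"turn":0},{"dp":[0,0,-0.06],"turn":0},{"dp":[0,0,-0.09],"turn":0},{"dp":[0,0,-0.12],"turn":0},{"dp":[0,0,-0.12],"turn":0}])

```text
time_s: 4.98
position: [0.456, 0.2181, 0.191]
eef_rot: [-1.906, 2.48, -0.011]
ft_force: [1.1, 1.0, 0.7]
width: -0.002
```

send_rows(targets=[{"dp":[-0.02,0.03,0],"turn":0},{"dp":[-0.03,0.06,0],"turn":0},{"dp":[-0.03,0.06,0],"turn":0}], grip=1)

```text
time_s: 5.23
position: [0.4008, 0.2674, 0.1907]
eef_rot: [-1.916, 2.472, -0.009]
ft_force: [-0.1, 1.0, -0.6]
width: 0.419
```

```bash
python3 go.py; python3 look.py p3 side 230 220 120 90; python3 look.py p3 top 200 190 100 75
```

```text
t 5.23 p [0.4008 0.2674 0.1907] xaxis yaw -104.45 z [ 0.014  0.004 -1.   ] F [-0.07  1.   -0.64] w 0.419 q [ 0.18  0.02 -0.83  1.91  0.02  1.2  -2.48]
```

View pics/p3_side.png

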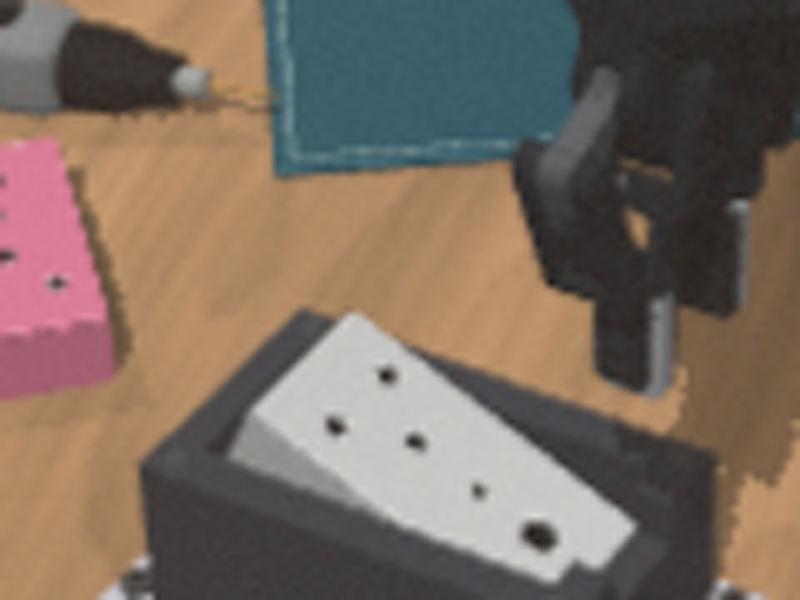

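View pics/p3_top.png

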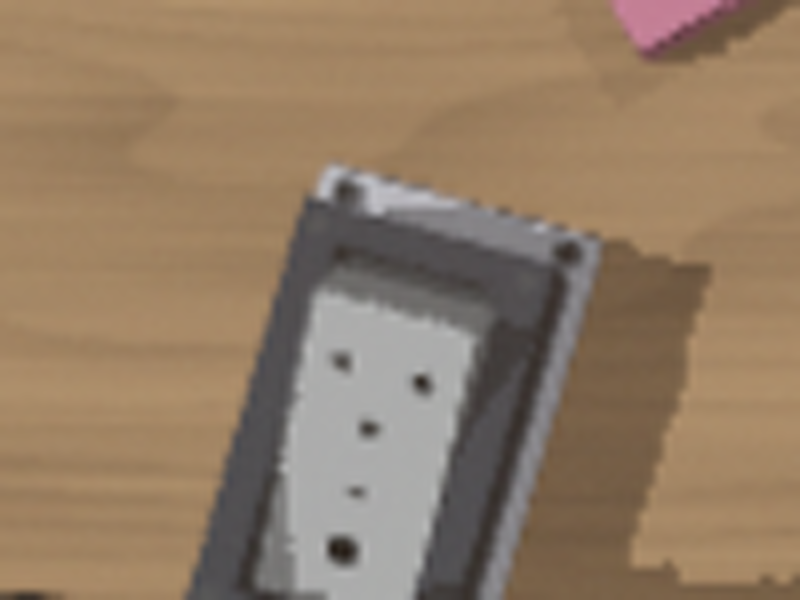

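Propped: the end face is above the rim in both pictures. I'll triangulate the raised top corners at side (268,281) and (283,267), top (239,226) and (260,232).

```bash
cat > tri.py <<'E'
from h import *
def tri(fs,us):
    fl=lambda f:240/np.tan(np.radians(f["vertical_fov"])/2)
    Ps=[np.array([[fl(f),0,f["cx"]],[0,fl(f),f["cy"]],[0,0,1]])@f["view"][:3] for f in fs]
    X=cv2.triangulatePoints(Ps[0],Ps[1],np.array(us[0],float).reshape(2,1),np.array(us[1],float).reshape(2,1)).ravel(); X=X[:3]/X[3]
    return X,[ (proj(f,[X])[0]-u).round(1) for f,u in zip(fs,us)]
E
python3 - <<'E'
from tri import *
f=[load("side_p3.pkl"),load("top_p3.pkl")]
for n,s,t in(("A",(268.2,281.2),(239.4,226.2)),("B",(282.8,267.2),(260,231.9))):
    X,e=tri(f,(s,t));print(n,X.round(4),e)
for g in f:
    c=g["color"].astype(int);m=np.zeros(c.shape[:2],bool);x=(240,255,330,310) if g is f[0] else (220,205,265,275)
    m[x[1]:x[3],x[0]:x[2]]=1; m&=c.min(2)>160
    k,l,s,_=cv2.connectedComponentsWithStats(m.astype(np.uint8)); m=l==1+s[1:,4].argmax()
    P=bp(g,m); 
    for _ in range(3):
        A=np.c_[P[:,:2],np.ones(len(P))];co=np.linalg.lstsq(A,P[:,2],rcond=None)[0];rs=P[:,2]-A@co;P=P[abs(rs)<2.5*rs.std()]
    print("tilt",np.degrees(np.arctan(np.hypot(*co[:2]))),"dir",np.degrees(np.arctan2(co[1],co[0])),"z at .5015,.2043:",co@[.5015,.2043,1],len(P), "max z",np.percentile(P[:,2],99))
E
```

```text
A [0.5492 0.2202 0.0881] [array([0.2, 0. ]), array([-0.1, -0.2])]
B [0.5355 0.1615 0.0844] [array([0.6, 0. ]), array([-0.2, -0.6])]
tilt 23.758667895682557 dir -14.912205102816575 z at .5015,.2043: 0.0712037789272773 959 max z 0.09032443289516028
tilt 24.029571016469884 dir -15.64468724184871 z at .5015,.2043: 0.07321738527273464 614 max z 0.09253446365916586
```

```bash
python3 go.py .5365,.194,.15,-104.8 .5365,.194,.084,-104.8
```

```text
t 5.33 p [0.4049 0.2632 0.1903] xaxis yaw -104.75 z [ 0.016  0.002 -1.   ] F [0.83 0.44 1.01] w 0.591 q [ 0.19  0.02 -0.82  1.91  0.03  1.2  -2.47]
.5365,.194,.15,-104.8 dp [ 0.0337 -0.1442  0.0424] turn(for yaw) [np.float64(0.0008958756416297398)]
.5365,.194,.084,-104.8 dp [ 0.034  -0.1432  0.1083] turn(for yaw) [np.float64(0.0008958756416297398)]
```

send_rows(targets=[{"dp":[0.008,-0.036,0.01],"turn":0},{"dp":[0.017,-0.072,0.02],"turn":0},{"dp":[0.026,-0.108,0.03],"turn":0},{"dp":[0.034,-0.144,0.042],"turn":0},{"dp":[0.034,-0.144,0.042],"turn":0},{"dp":[0.034,-0.144,0.042],"turn":0}], grip=1)

```text
time_s: 5.83
position: [0.5377, 0.19, 0.1478]
eef_rot: [-1.903, 2.486, -0.01]
ft_force: [-0.3, 0.5, -0.2]
width: 1.001
```

```bash
python3 go.py .5365,.194,.15,-104.8 .5365,.194,.088,-104.8
```

```text
t 5.83 p [0.5377 0.19   0.1478] xaxis yaw -105.12 z [ 0.012  0.001 -1.   ] F [-0.32  0.48 -0.21] w 1.001 q [ 0.24  0.29 -0.72  1.76  0.21  1.16 -2.38]
.5365,.194,.15,-104.8 dp [-0.0035  0.0022 -0.0022] turn(for yaw) [np.float64(-0.005583158817580314)]
.5365,.194,.088,-104.8 dp [-0.0032  0.0029  0.0598] turn(for yaw) [np.float64(-0.005583158817580314)]
```

send_rows(targets=[{"dp":[-0.003,0.002,0],"turn":0},{"dp":[-0.003,0.003,0.03],"turn":-0.005},{"dp":[-0.003,0.003,0.05],"turn":-0.005},{"dp":[-0.003,0.003,0.06],"turn":-0.005},{"dp":[-0.003,0.003,0.06],"turn":-0.005}], grip=0.82)

```text
time_s: 6.25
position: [0.5341, 0.1938, 0.0859]
eef_rot: [-1.914, 2.483, -0.008]
ft_force: [0.3, -0.1, -0.2]
width: 0.82
```

```bash
python3 go.py .5365,.194,.08,-104.8; python3 look.py p4 side 230 210 120 90; python3 look.py p4 top 200 190 100 75
```

```text
t 6.25 p [0.5341 0.1938 0.0859] xaxis yaw -104.75 z [ 0.008  0.    -1.   ] F [ 0.31 -0.1  -0.23] w 0.82 q [ 0.2   0.36 -0.7   1.82  0.27  1.05 -2.43]
.5365,.194,.08,-104.8 dp [-0.0008 -0.0022  0.0059] turn(for yaw) [np.float64(0.0008591580560186607)]
```

View pics/p4_side.png

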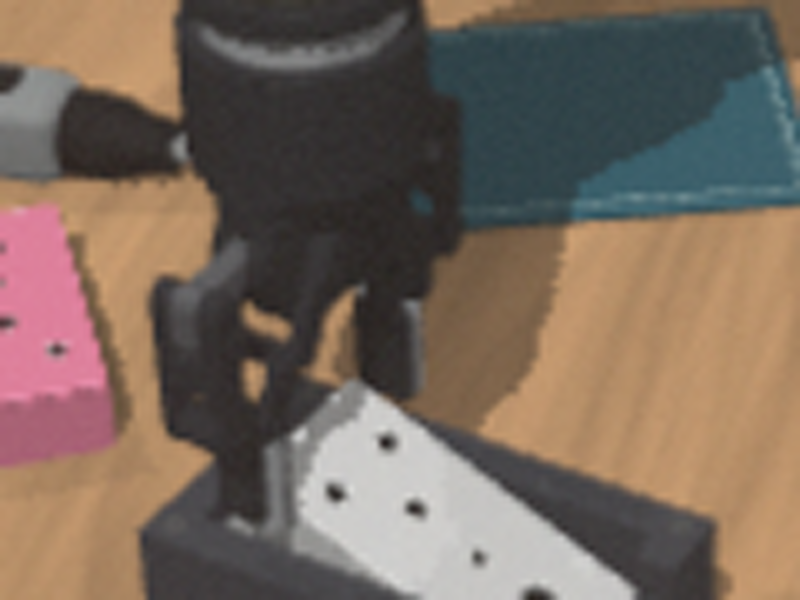

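View pics/p4_top.png

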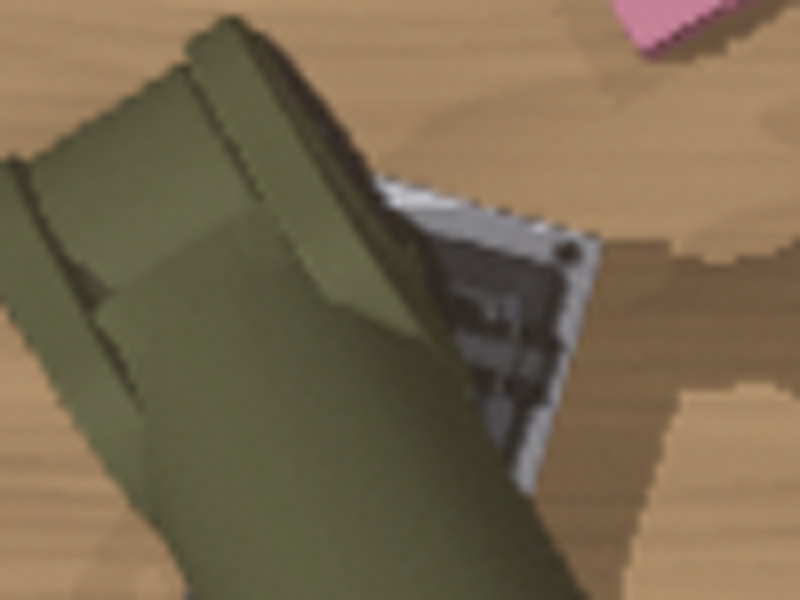

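```bash
python3 - <<'E'
from h import *
f=load("side_p4.pkl"); d=np.array([.967,-.2545]);n=np.array([.2545,.967]);C=np.array([.5015,.2043])
s=6.667
for u in(232,240,248,256,262,270,278,290):
  for v in(470,490,505,515,525,535,545,555):
    m=np.zeros((480,640),bool);m[int(210+v/s),int(230+u/s)]=1
    P=bp(f,m)[0];q=P[:2]-C
    print(u,v,f["color"][m][0].tolist(),"xn %.1f yn %.1f z %.1f"%(q@d*1e3,q@n*1e3,P[2]*1e3))
E
```

```text
232 470 [49, 42, 40] xn 37.5 yn 47.9 z 107.5
232 490 [54, 49, 48] xn 37.5 yn 48.8 z 100.2
232 505 [54, 48, 51] xn 38.6 yn 48.0 z 93.9
232 515 [84, 81, 81] xn 63.8 yn 16.7 z 55.8
232 525 [112, 112, 111] xn 55.4 yn 27.6 z 64.3
232 535 [77, 74, 77] xn 50.9 yn 34.0 z 65.1
232 545 [77, 75, 78] xn 48.7 yn 37.1 z 65.6
232 555 [77, 75, 78] xn 44.5 yn 43.0 z 66.1
240 470 [49, 42, 42] xn 34.5 yn 48.4 z 109.0
240 490 [55, 51, 47] xn 35.4 yn 48.2 z 100.6
240 505 [59, 56, 55] xn 37.0 yn 46.7 z 93.6
240 515 [96, 96, 94] xn 43.6 yn 38.9 z 79.9
240 525 [139, 138, 138] xn 51.8 yn 28.8 z 66.6
240 535 [78, 78, 79] xn 44.9 yn 38.2 z 70.7
240 545 [78, 76, 78] xn 43.8 yn 39.9 z 69.7
240 555 [76, 75, 78] xn 42.2 yn 42.6 z 66.8
248 470 [48, 42, 39] xn 30.6 yn 46.8 z 109.4
248 490 [52, 48, 47] xn 29.7 yn 48.8 z 103.3
248 505 [54, 49, 49] xn 32.0 yn 46.4 z 95.4
248 515 [52, 49, 47] xn 33.2 yn 45.5 z 88.9
248 525 [86, 84, 83] xn 45.3 yn 30.2 z 70.2
248 535 [98, 96, 98] xn 43.2 yn 33.5 z 67.9
248 545 [75, 73, 77] xn 40.2 yn 37.7 z 69.5
248 555 [79, 76, 79] xn 37.0 yn 42.3 z 68.7
256 470 [49, 45, 44] xn 27.0 yn 
[... 1066 characters left out ...]
4.6 yn 41.3 z 107.9
278 490 [121, 121, 120] xn 25.9 yn 40.3 z 98.7
278 505 [123, 122, 122] xn 26.6 yn 39.9 z 92.8
278 515 [123, 122, 123] xn 26.3 yn 40.9 z 88.3
278 525 [123, 124, 123] xn 26.5 yn 40.9 z 85.5
278 535 [101, 101, 99] xn 35.5 yn 29.7 z 68.3
278 545 [91, 91, 90] xn 34.2 yn 31.7 z 67.6
278 555 [74, 73, 75] xn 31.2 yn 36.2 z 66.6
290 470 [99, 96, 95] xn 23.3 yn 36.1 z 104.7
290 490 [96, 95, 92] xn 23.3 yn 37.0 z 97.4
290 505 [95, 93, 92] xn 24.0 yn 36.5 z 91.5
290 515 [94, 92, 92] xn 24.0 yn 37.0 z 86.4
290 525 [91, 91, 88] xn 29.7 yn 29.8 z 76.2
290 535 [116, 115, 113] xn 30.8 yn 28.9 z 69.7
290 545 [114, 113, 111] xn 30.9 yn 29.1 z 67.0
290 555 [84, 81, 84] xn 28.3 yn 33.0 z 65.4
```

send_rows(targets=[{"dp":[0,-0.003,0.003],"turn":0},{"dp":[0,-0.003,0.007],"turn":0},{"dp":[0,-0.003,0.01],"turn":0},{"dp":[0,-0.003,0.01],"turn":0}])

```text
time_s: 6.68
position: [0.5392, 0.1936, 0.0784]
eef_rot: [-1.91, 2.48, -0.01]
ft_force: [0.2, -0.7, -0.0]
width: 0.821
```

send_rows(targets=[{"dp":[0,0,0],"turn":0},{"dp":[0,0,0],"turn":0},{"dp":[0,0,0],"turn":0},{"dp":[0,0,0],"turn":0},{"dp":[0,0,0],"turn":0},{"dp":[0,0,0],"turn":0}], grip=0.55, newtons=100)

```text
time_s: 7.18
position: [0.5392, 0.1936, 0.0786]
eef_rot: [-1.911, 2.48, -0.01]
ft_force: [-0.9, -0.5, 3.4]
width: 0.673
```

```bash
python3 go.py ; python3 look.py p5 side 230 210 120 90
```

```text
t 7.18 p [0.5392 0.1936 0.0786] xaxis yaw -104.79 z [ 0.013  0.001 -1.   ] F [-0.92 -0.46  3.39] w 0.673 q [ 0.2   0.37 -0.7   1.82  0.28  1.04 -2.43]
```

View pics/p5_side.png

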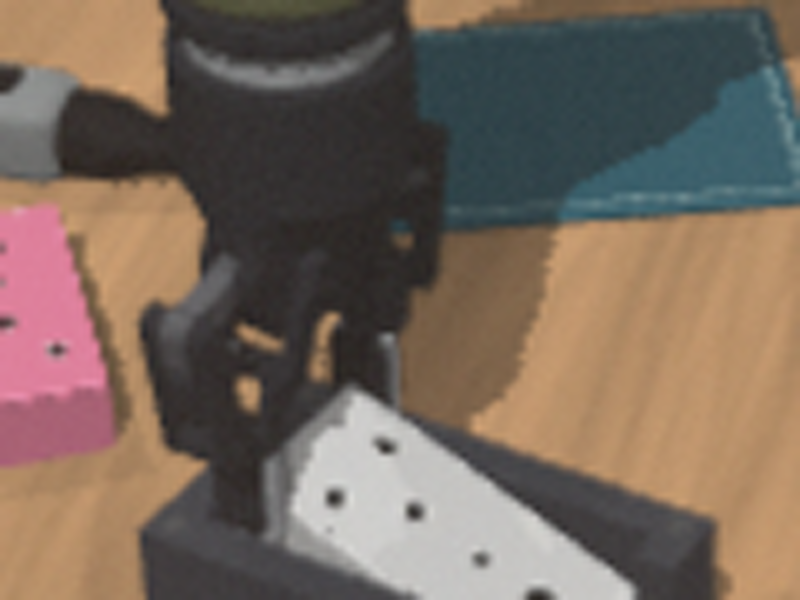

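send_rows(targets=[{"dp":[0,0,-0.005],"turn":0},{"dp":[0,0,-0.01],"turn":0},{"dp":[0,0,-0.02],"turn":0},{"dp":[0,0,-0.03],"turn":0},{"dp":[0,0,-0.03],"turn":0}])

```text
time_s: 7.65
position: [0.5404, 0.1943, 0.1114]
eef_rot: [-1.908, 2.477, -0.013]
ft_force: [0.2, 1.1, -0.5]
width: 0.68
```

```bash
python3 go.py ; python3 look.py p6 side 220 190 140 105
```

```text
t 7.65 p [0.5404 0.1943 0.1114] xaxis yaw -104.78 z [ 0.017  0.002 -1.   ] F [ 0.16  1.13 -0.47] w 0.68 q [ 0.21  0.33 -0.71  1.79  0.25  1.09 -2.41]
```

View pics/p6_side.png

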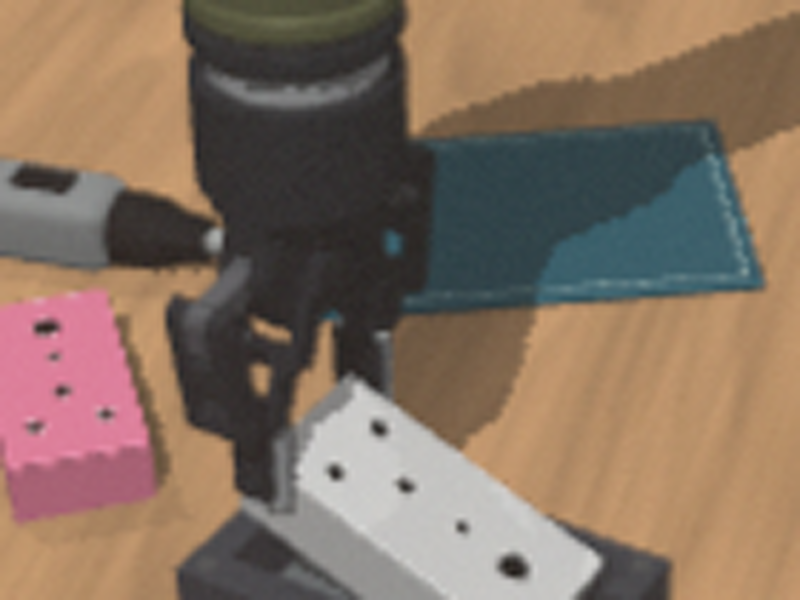

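send_rows(targets=[{"dp":[0,0,-0.02],"turn":0},{"dp":[0,0,-0.04],"turn":0},{"dp":[0,0,-0.06],"turn":0},{"dp":[0,0,-0.08],"turn":0},{"dp":[0,0,-0.08],"turn":0}])

```text
time_s: 8.12
position: [0.5408, 0.195, 0.1945]
eef_rot: [-1.905, 2.473, -0.017]
ft_force: [0.8, -0.1, -1.6]
width: 0.672
```

```bash
cat > plane.py <<'E'
import sys
from h import *
def plane(g,x,thr=160):
    c=g["color"].astype(int);m=np.zeros(c.shape[:2],bool)
    m[x[1]:x[3],x[0]:x[2]]=1; m&=(c.min(2)>thr)&(np.ptp(c,axis=2)<25)
    k,l,s,_=cv2.connectedComponentsWithStats(m.astype(np.uint8)); m=l==1+s[1:,4].argmax()
    P=bp(g,m)
    for _ in range(4):
        A=np.c_[P[:,:2],np.ones(len(P))];co=np.linalg.lstsq(A,P[:,2],rcond=None)[0];rs=P[:,2]-A@co;P=P[abs(rs)<2.5*rs.std()]
    print("tilt",np.degrees(np.arctan(np.hypot(*co[:2]))).round(1),"updir",np.degrees(np.arctan2(co[1],co[0])).round(1),"N",len(P),"zrange",np.percentile(P[:,2],[1,99]).round(4),"mean",P.mean(0).round(4))
if __name__=="__main__": plane(load(sys.argv[1]),[int(v) for v in sys.argv[2:6]],int(sys.argv[6]) if len(sys.argv)>6 else 160)
E
python3 look.py p7 side 180 140 200 150; python3 go.py 0.57,0.04,0.2,-68.1 .603,-.112,.2,-68.1 ; python3 plane.py side_p7.pkl 240 180 340 270
```

```text
t 8.17 p [0.54   0.1944 0.1923] xaxis yaw -104.8 z [ 0.02   0.003 -1.   ] F [-0.14 -0.28 -2.07] w 0.673 q [ 0.25  0.25 -0.73  1.71  0.18  1.23 -2.36]
0.57,0.04,0.2,-68.1 dp [ 0.1416 -0.0686 -0.0075] turn(for yaw) [np.float64(-0.6404657967157736)]
.603,-.112,.2,-68.1 dp [ 0.2801 -0.1393 -0.0073] turn(for yaw) [np.float64(-0.6404657967157736)]
tilt 24.3 updir -13.4 N 1064 zrange [0.1558 0.2016] mean [0.4881 0.2118 0.1784]
```

View pics/p7_side.png

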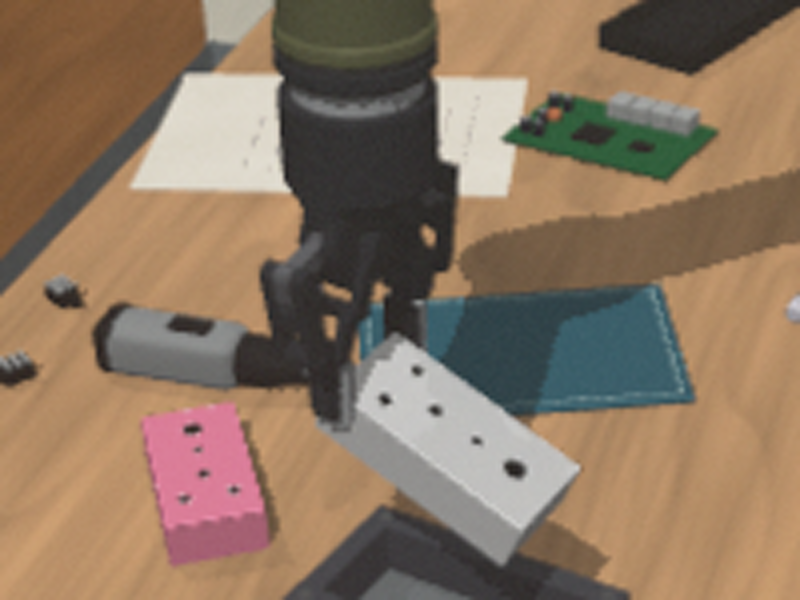

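send_rows(targets=[{"dp":[0.02,-0.01,-0.003],"turn":-0.05},{"dp":[0.045,-0.022,-0.005],"turn":-0.13},{"dp":[0.075,-0.036,-0.006],"turn":-0.21},{"dp":[0.105,-0.05,-0.006],"turn":-0.29},{"dp":[0.135,-0.065,-0.006],"turn":-0.37},{"dp":[0.165,-0.08,-0.006],"turn":-0.45},{"dp":[0.195,-0.094,-0.006],"turn":-0.53},{"dp":[0.225,-0.108,-0.006],"turn":-0.6},{"dp":[0.255,-0.12,-0.006],"turn":-0.64},{"dp":[0.275,-0.125,-0.006],"turn":-0.64}])

```text
time_s: 9.0
position: [0.5898, -0.1081, 0.1962]
eef_rot: [-2.591, 1.756, -0.021]
ft_force: [0.5, -0.4, -1.7]
width: 0.675
```

```bash
python3 go.py .591,-.1174,.1,-68.1
```

```text
t 9.0 p [ 0.5898 -0.1081  0.1962] xaxis yaw -68.27 z [ 0.018  0.002 -1.   ] F [ 0.5  -0.35 -1.7 ] w 0.675 q [ 0.68  0.29 -0.64  1.64  0.18  1.25 -1.19]
.591,-.1174,.1,-68.1 dp [0.0086 0.004  0.0962] turn(for yaw) [np.float64(-0.002934958378507213)]
```

send_rows(targets=[{"dp":[0.004,0.002,0.02],"turn":0},{"dp":[0.009,0.004,0.045],"turn":0},{"dp":[0.009,0.004,0.07],"turn":0},{"dp":[0.009,0.004,0.09],"turn":0},{"dp":[0.009,0.004,0.096],"turn":0},{"dp":[0.009,0.004,0.096],"turn":0}])

```text
time_s: 9.5
position: [0.5889, -0.1174, 0.0969]
eef_rot: [-2.592, 1.757, -0.012]
ft_force: [-0.2, -0.3, -0.6]
width: 0.678
```

```bash
python3 look.py p8 side 200 150 200 150; python3 look.py p8 top 290 160 140 105; python3 go.py .591,-.1174,.07,-68.1;python3 plane.py side_p8.pkl 240 180 360 260 140
```

```text
t 9.6 p [ 0.5914 -0.1175  0.1004] xaxis yaw -68.25 z [ 0.018  0.002 -1.   ] F [ 0.81  0.39 -1.21] w 0.677 q [ 0.66  0.38 -0.61  1.73  0.24  1.08 -1.22]
.591,-.1174,.07,-68.1 dp [-0.0004  0.0009  0.0304] turn(for yaw) [np.float64(-0.0025592327858732222)]
tilt 24.7 updir -18.5 N 548 zrange [0.0421 0.0938] mean [ 0.5291 -0.123   0.0713]
```

View pics/p8_side.png

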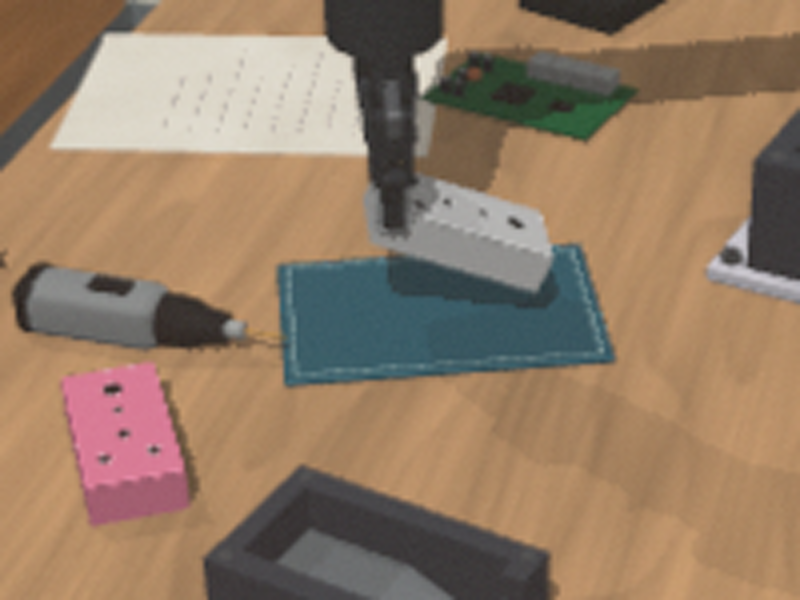

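View pics/p8_top.png

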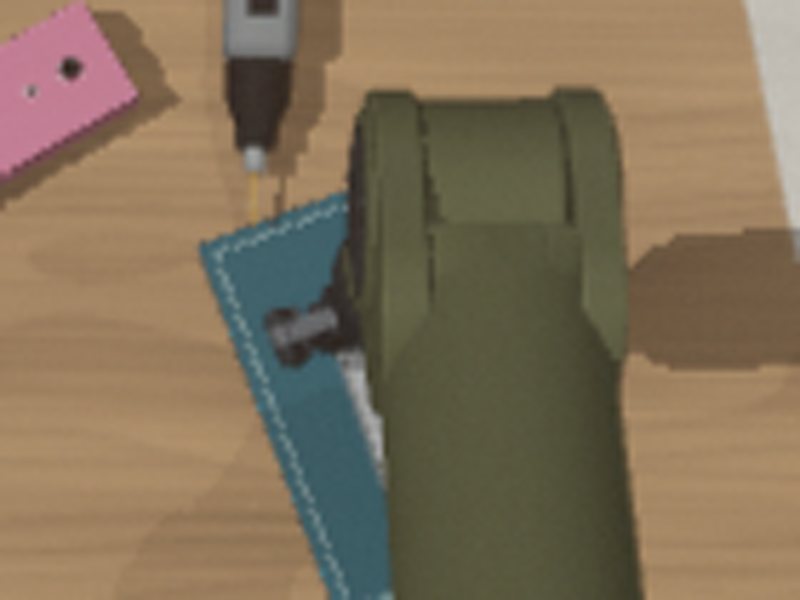

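send_rows(targets=[{"dp":[0,0.001,0.015],"turn":0},{"dp":[0,0.001,0.027],"turn":0},{"dp":[0,0.001,0.03],"turn":0},{"dp":[0,0.001,0.032],"turn":0},{"dp":[0,0.001,0.034],"turn":0},{"dp":[0,0.001,0.034],"turn":0}])

```text
time_s: 10.1
position: [0.5913, -0.1175, 0.0671]
eef_rot: [-2.591, 1.755, -0.021]
ft_force: [-1.0, 1.2, 1.8]
width: 0.673
```

```bash
python3 look.py p9 side 250 160 120 90; python3 go.py .591,-.1174,.067,-68.1
```

```text
t 10.15 p [ 0.5913 -0.1175  0.0671] xaxis yaw -68.24 z [ 0.018  0.002 -1.   ] F [-1.64  0.98  2.21] w 0.675 q [ 0.65  0.42 -0.6   1.76  0.27  1.03 -1.24]
.591,-.1174,.067,-68.1 dp [-0.0002  0.0002  0.0001] turn(for yaw) [np.float64(-0.0024525100896231056)]
```

View pics/p9_side.png

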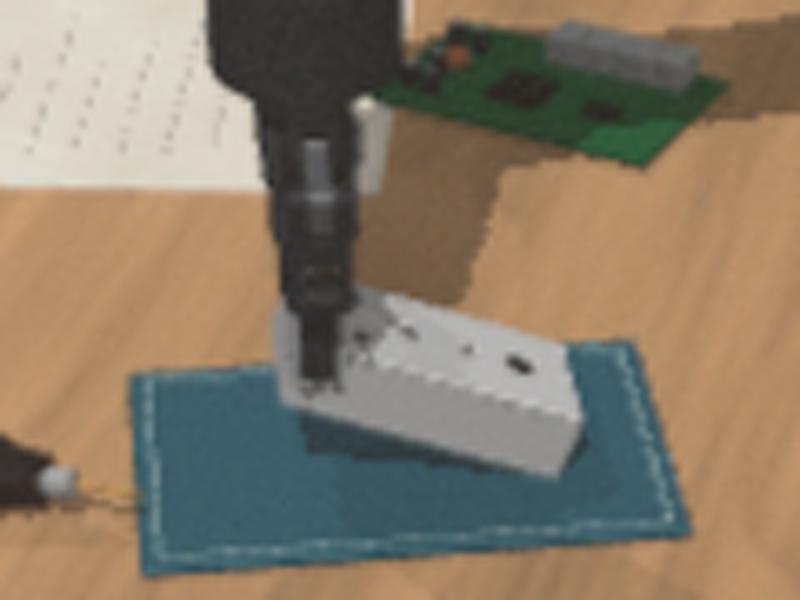

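The low edge is on the mat (force up about 3-4 N). I'll loosen the grip and swing it flat along the arc.

send_rows(targets=[{"dp":[0,0,0],"turn":0},{"dp":[0,-0.002,0.003],"turn":0},{"dp":[0,-0.004,0.007],"turn":0},{"dp":[0,-0.006,0.01],"turn":0},{"dp":[0,-0.0075,0.0135],"turn":0},{"dp":[0,-0.009,0.017],"turn":0},{"dp":[0,-0.011,0.021],"turn":0},{"dp":[0,-0.011,0.021],"turn":0}], newtons=30)

```text
time_s: 10.82
position: [0.604, -0.1131, 0.0476]
eef_rot: [-2.59, 1.754, -0.026]
ft_force: [0.5, 0.8, 8.0]
width: 0.676
```

```bash
python3 look.py p10 side 250 160 120 90; python3 go.py .6072,-.1109,.023,-68.1
```

```text
t 10.87 p [ 0.6039 -0.1131  0.0478] xaxis yaw -68.22 z [ 0.022  0.002 -1.   ] F [0.35 0.27 5.86] w 0.673 q [ 0.62  0.46 -0.59  1.75  0.3   1.   -1.26]
.6072,-.1109,.023,-68.1 dp [-0.001  -0.0034  0.0249] turn(for yaw) [np.float64(-0.002059775525655949)]
```

View pics/p10_side.png

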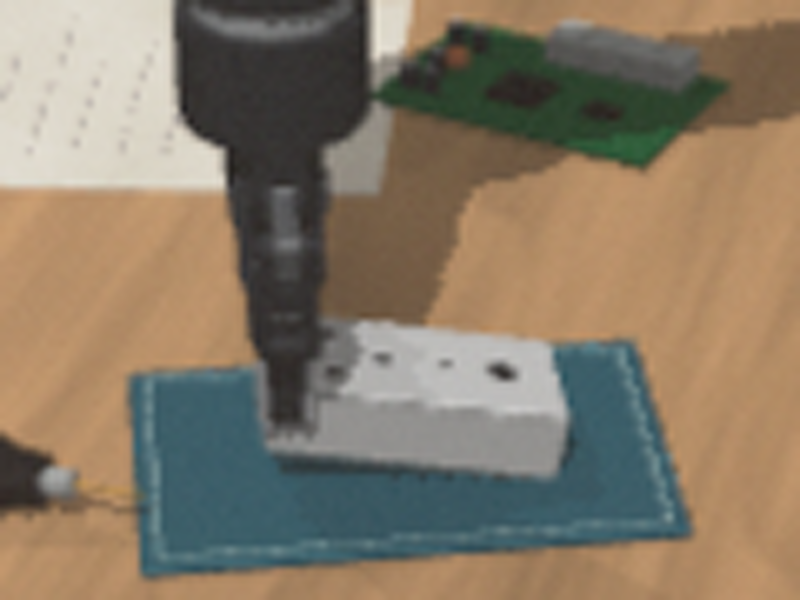

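send_rows(targets=[{"dp":[0,-0.001,0.004],"turn":0},{"dp":[0,-0.002,0.008],"turn":0},{"dp":[0,-0.003,0.012],"turn":0},{"dp":[0,-0.0035,0.016],"turn":0},{"dp":[0,-0.004,0.019],"turn":0},{"dp":[0,-0.004,0.021],"turn":0},{"dp":[0,-0.004,0.021],"turn":0}])

```text
time_s: 11.45
position: [0.6114, -0.1111, 0.0289]
eef_rot: [-2.587, 1.751, -0.035]
ft_force: [3.7, 1.2, 7.6]
width: 0.67
```

```bash
python3 look.py p11 side 250 160 120 90; python3 go.py .6072,-.1109,.023,-68.1
```

```text
t 11.5 p [ 0.6115 -0.1112  0.0291] xaxis yaw -68.19 z [ 0.028  0.002 -1.   ] F [3.01 1.49 6.44] w 0.674 q [ 0.61  0.5  -0.58  1.75  0.32  0.96 -1.28]
.6072,-.1109,.023,-68.1 dp [-0.0019  0.004   0.0059] turn(for yaw) [np.float64(-0.0014900524721919162)]
```

View pics/p11_side.png

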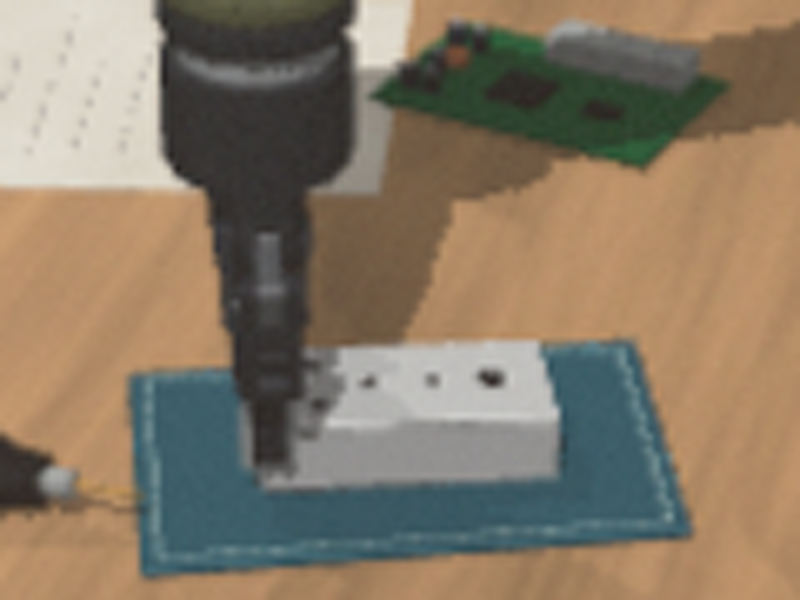

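send_rows(targets=[{"dp":[0,0.001,0.002],"turn":0},{"dp":[0,0.001,0.004],"turn":0},{"dp":[0,0.002,0.006],"turn":0},{"dp":[0,0.002,0.008],"turn":0},{"dp":[0,0.002,0.008],"turn":0}])

```text
time_s: 11.92
position: [0.6129, -0.1113, 0.0239]
eef_rot: [-2.585, 1.749, -0.042]
ft_force: [1.0, 1.4, 11.8]
width: 0.677
```

```bash
python3 look.py p12 side 250 160 120 90; python3 go.py;python3 plane.py side_p12.pkl 285 205 350 235 170
```

```text
t 11.97 p [ 0.6129 -0.1113  0.0239] xaxis yaw -68.2 z [ 0.034  0.002 -0.999] F [-0.13  1.55 11.05] w 0.676 q [ 0.61  0.5  -0.58  1.75  0.32  0.95 -1.28]
tilt 0.7 updir 87.9 N 331 zrange [0.0295 0.0363] mean [ 0.5443 -0.1339  0.033 ]
```

View pics/p12_side.png

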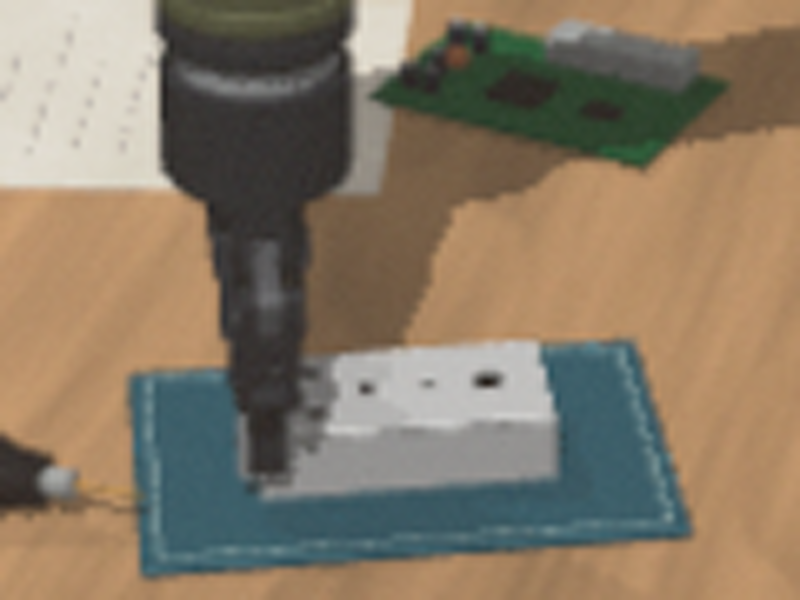

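Flat (fit 0.7°, top at 33 mm), still held. Releasing.

send_rows(targets=[{"dp":[0,0,0],"turn":0},{"dp":[0,0,0],"turn":0},{"dp":[0,0,0],"turn":0},{"dp":[0,0,0],"turn":0},{"dp":[0,0,-0.01],"turn":0},{"dp":[0,0,-0.03],"turn":0},{"dp":[0,0,-0.06],"turn":0},{"dp":[0,0,-0.1],"turn":0}], grip=1)

```text
time_s: 12.63
position: [0.6072, -0.1112, 0.1225]
eef_rot: [-2.586, 1.75, -0.034]
ft_force: [0.9, -0.7, -0.0]
width: 1.002
```

send_rows(targets=[{"dp":[0.02,0.02,-0.04],"turn":0},{"dp":[0.05,0.02,-0.08],"turn":0},{"dp":[0.09,0.01,-0.1],"turn":0},{"dp":[0.13,0,-0.1],"turn":0},{"dp":[0.17,0,-0.1],"turn":0},{"dp":[0.21,0,-0.1],"turn":0},{"dp":[0.24,0,-0.1],"turn":0},{"dp":[0.24,0,-0.1],"turn":0},{"dp":[0.24,0,-0.1],"turn":0}])

```text
time_s: 13.38
position: [0.6926, -0.3381, 0.2221]
eef_rot: [-2.582, 1.757, -0.03]
ft_force: [1.0, 0.8, 0.2]
width: 1.002
```

```bash
python3 look.py p13 side 200 150 200 150; python3 look.py p13 top 290 110 220 165; python3 go.py;python3 plane.py side_p13.pkl 275 205 350 240 170; python3 - <<'E'
from h import *
for n,x in(("top",(320,185,400,275)),("side",(265,200,360,250))):
    f=load(n+"_p13.pkl");c=f["color"].astype(int);m=np.zeros((480,640),bool);m[x[1]:x[3],x[0]:x[2]]=1
    m&=(c.min(2)>(150 if n=="top" else 175))&(np.ptp(c,axis=2)<25)
    k,l,s,_=cv2.connectedComponentsWithStats(m.astype(np.uint8));m=l==1+s[1:,4].argmax()
    Q=bp(f,m,z=.034);print(n,cv2.minAreaRect((Q[:,:2]*1000).astype(np.float32)),"z",np.median(bp(f,m)[:,2]))
E
```

```text
t 13.48 p [ 0.6936 -0.3332  0.2241] xaxis yaw -68.13 z [ 0.028  0.005 -1.   ] F [-0.02  0.9  -0.04] w 0.999 q [ 0.73  0.63 -0.53  1.12  0.29  1.44 -0.93]
tilt 0.7 updir 94.2 N 428 zrange [0.0297 0.0361] mean [ 0.561  -0.1278  0.0328]
top ((558.9992065429688, -132.55618286132812), (118.12660217285156, 59.111656188964844), 21.786951065063477) z 0.034068603201621084
side ((560.0022583007812, -126.37267303466797), (114.98197174072266, 55.533180236816406), 21.896738052368164) z 0.03281919152645829
```

View pics/p13_side.png

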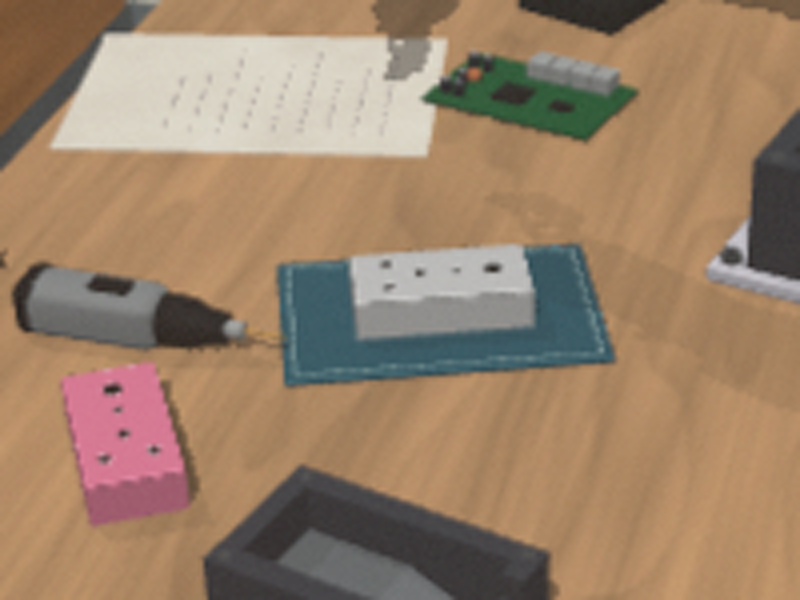

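View pics/p13_top.png

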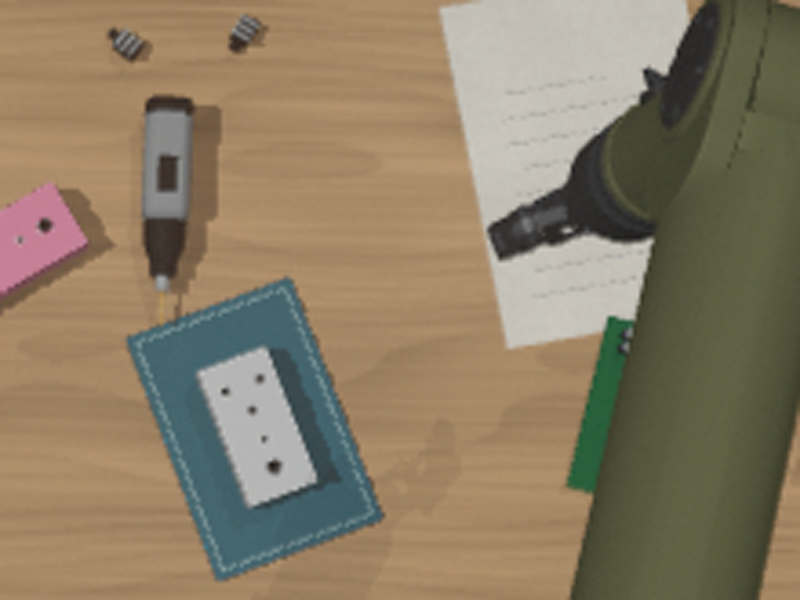

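The enclosure lies centred, aligned and hole side up on the mat. The gripper is clear, and the drill and board have not moved. Handing in.

```bash
python3 -c "
from workcell import r
print(r.close_job())"
```

```text
the job is handed in; nothing more can be done
None
```

I pressed the enclosure's notch end down with shut fingers until it seated on the slope. It stayed propped at about 24° with the fingers off it. I then gripped it by the raised end and lifted it out. I lowered it to the mat with its low edge first, swung it flat while still holding it, and let go. I handed the job in at about 13.5 s.

**Last checks on the enclosure:**

| Check | Result |
|---|---|
| Middle, compared with the mat's middle | within about 1 mm in each view |
| Length, compared with the mat's length | within about 0.5° |
| Tilt | 0.7° |
| Height of the top face | 33–34 mm, as expected on the 4 mm mat |
| Holes | facing up |
| Gripper | open, about 0.2 m away |

The drill looked unmoved. I saw the board unmoved in the side view, but the arm partly hid it from above. The bit case was not in the final crops, but nothing went near it.

**What disagreed:**
- The two cameras differed by 4–6 mm in y, so I used the average. The enclosure and the mat shift together, so this does not affect the placement.
- The gripper's opening read about 57 mm on the 60 mm box, but the hold was firm.
- The plane fit of the tilted box just above the mat pointed in the wrong direction, probably because it mixed in a side face, so I did not use it.

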